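# Hold the drying box open at the guide arm

## Task

Pull the long wooden peg up out of the cover of the flower drying box and stand it in the tall white jar, leaving the cover shut meanwhile. Then lift the cover by its handle until it slants exactly like the brass guide arm beside it, and finish holding it still there, so that I can look at the flowers. Do not move the guide arm, do not knock the jar over, and leave everything else where it stands.

Things in the scene. Friction and masses are not known exactly. Their poses are not given: they have to be found in the camera images.
- box: Fixed wooden flower drying box, 180 (x) by 200 (y) by 75 high. Origin: centre of its underside on the table; x points away from the handle towards the hinge, z up. It cannot be moved. A 10-thick wooden cover lies on its rim (75 to 85 above the table). The dark wooden peg stands upright through a hole in the cover (22 across, at x = -30, y = -45 in the box frame) into a socket inside, and pins the cover shut.
- box_hinge (a point): Middle of the hinge line of the cover and the guide arm, on the far rim: at x = +90, y = 0, z = 75 in the box frame. The line runs along the box's y axis.
- cover_handle (a point): Middle of the cover's steel handle: a round bar 12 thick, 110 long, level and parallel to the hinge, its axis 40 in front of the cover's front edge, carried by an arm at each end, so that fingers can pinch it from above, one before and one behind it (34 clear behind it). With the cover shut it lies at x = -130, y = 0, z = 80 in the box frame: 220 from the hinge towards the robot and 5 above it. Axes as the cover: x along the cover towards the hinge.
- cover (a joint): Angle of the cover, rad: 0 shut, growing as the handle rises, end stop at 1.5. The cover weighs about 0.25 to 0.5 kg, swings freely and falls shut unless it is held.
- guide (a joint): Angle of the guide arm, rad, in the same sense as the cover, set somewhere between 0.45 and 0.85. It stays where it is set by friction. The cover is at the mark when both angles agree.
- guide_tip (a point): Free end of the guide arm: a thin brass strip 200 long, 10 high and 6 thick beside the cover (118 to the +y side of the box's middle), pivoting on the cover's hinge line beside a steel wire quadrant that is fixed to the box, reaches 110 from the hinge and stands up to 175 above the table. Things carried across must clear or go round both. It slants up and shows the angle wanted. Axes as the arm: x along it towards the hinge.
- peg_grip (a point): Point on the axis of the upright peg, 160 above its foot and 60 below its top. The peg is a plain dark wooden round rod, 14 across and 220 long, about 30 g; its foot stands 8 above the table in the box's socket, so 143 of it shows above the cover. Its own z runs up the rod.
- peg_foot (a point): Centre of the peg's lower end.
- jar: Tall white ceramic jar, open at the top, 84 across at the rim, narrowing a little to its foot, 130 high, wall 5, floor about 6 thick, 0.9 kg, standing loose to the left or to the right of the box. Origin: centre of its underside on the table.
- bowl: Low white ceramic bowl, 110 across and 45 high (bystander; it may stand on either side, the other side from the tall jar). Origin: centre of its underside.
- glue: Small white plastic bottle, 40 across and 110 high (bystander). Origin: centre of its underside.
- pot: Terracotta pot, 84 across and 70 high (bystander). Origin: centre of its underside.
- spool: Wooden wire spool, 48 across and 45 high (bystander). Origin: centre of its underside.
- mug: White ceramic mug with a handle, 76 across and 70 high (bystander). Origin: centre of its underside.
- shears: Dark steel flower shears lying flat, 180 long and 10 high (bystander). Origin: centre of its underside.
- frog: Low brass disc that holds flowers, 64 across and 24 high (bystander). Origin: centre of its underside.
There are look-alikes about, which are no part of the job. What is shaped like the jar but green or purple is not meant.

How it is judged (in metres and radians):
On the way, in this order (a step that is already met when the one before it is completed fails the run):
1. the peg is pulled clear of the cover, which is still shut (z of peg_foot in the frame of box above 0.086 m and value of joint cover below 0.1 rad), for 0.05 s.
2. the peg stands in the jar, let go, the cover still shut (z of peg_foot in the frame of jar between -0.005 and 0.03 m and horizontal distance between peg_foot and jar below 0.045 m and angle between peg_foot's own z axis and vertical below 0.7 rad and contact force between peg and the fingers below 0.1 N and value of joint cover below 0.1 rad), for 0.2 s.
At the end, for the whole second after the job is handed in: The cover is held still by the robot's fingers (contact over 0.4 N, under 0.1 rad/s) within 0.07 rad (4 degrees) of the guide arm's angle, and the peg stands at rest and let go in the upright jar, foot within 30 mm of its underside, not touching the cover (angle between the x axis of cover_handle and the x axis of guide_tip, either way round below 0.07 rad and value of joint cover above 0.3 rad and velocity of joint cover between -0.1 and 0.1 rad/s and contact force between the fingers and cover above 0.4 N and contact force between cover and peg below 0.05 N and z of peg_foot in the frame of jar between -0.005 and 0.03 m and horizontal distance between peg_foot and jar below 0.045 m and angle between peg_foot's own z axis and vertical below 0.7 rad and contact force between peg and the fingers below 0.1 N and linear speed of peg below 0.05 m/s and angle between jar's own z axis and vertical below 0.2 rad); the arm keeps its last pose, push and grip.
It fails at once if the guide arm is moved (its tip by over 15 mm) (distance of guide_tip from where it was at the start of the episode above 0.015 m).
It fails at once if the jar is knocked over (angle between jar's own z axis and vertical above 0.5 rad).
It fails at once if a bystander is shoved over 30 mm (distance of any of bowl, glue, pot, spool, mug, shears, frog from where it was at the start of the episode above 0.03 m).
It also fails if it takes over 56 s, if anything falls off the work surface, if the arm or the gripper's body presses on something with over 40 N, if the wrist force passes 120 N, or if a joint passes its speed limit or range.

## Robot

A 6-joint arm with a two-finger parallel gripper is mounted at the origin on the work surface. World frame = base frame: x ahead of the robot, y to its left, z up, the work surface at z = 0. Lengths are in mm, angles in rad, forces in N, time in s.
With the tool pointing down it reaches from about 275 to 1000 mm from the base axis. Payload 8.4 kg.
Tool frame: the origin (TCP) lies on the centre line of the jaws, within the pads' length; the fingertips stand r.tip_reach ahead of it and the grasp point (between the pads) lies 11 mm behind it (r.tip_reach is the distance from the TCP to the fingertips, in mm); z points along the fingers, y is the line along which they close (so a half turn about z gives the same grasp; the last joint's range is limited). The gripper opens to 85 mm and grips with 20 to 120 N. Pads are 22 mm wide; open, the fingers measure 114 mm over their backs; the gripper's body (76 mm by 85 mm) begins 54 mm behind the grasp point. The pads swing forward as they close: fully open they stand 13 mm farther back than shut.
Start: joints at [1.274, 0.353, 1.633, -0, 1.155, -0.002], TCP at [181.591, 598.041, 239.281] pointing down, gripper open.
Joint ranges: [-2.63, 2.63], [-0.92, 2.1], [0.06, 2.66], [-1.3, 4.44], [0, 2.69], [-3.02, 3.02]. Speed limits (rad/s): [2.22, 2.22, 2.79, 3.14, 3.14, 3.14].

## Interface

Orientations are given as [roll, pitch, yaw] about the fixed x, y, z axes, in that order (R = Rz(yaw) Ry(pitch) Rx(roll)).
In Python, from rig import r gives the robot as it stands.
- The arm moves only by the tool carry_out, never from a script. Its argument "targets" is a list of rows, each an object with "dp": the shift along the tool's x, y, z in mm, a list of three; "yaw": the turn about the tool's z in degrees. A call has 1 to 12 rows; each row is the pose to reach, as a shift and turn from the pose commanded when the call began, along the tool's axes at that moment; what a row does not reach only later rows make up. A row lasts 1/8 s, in which the tool goes at most 62.5 mm and 10.7 degrees, less where a joint would pass 70% of its speed; a pose out of reach is approached as far as the arm can. A call with a gripper value outside its range is refused whole. "fingers" is the opening, from -1 (shut) to 1 (fully open), so that 0 is half open, set as the call begins (left out, the last holds). The fingers move at their own pace and stop on an object; "grip_force" is the grip in N (left out, the last holds). Time passes only in rows, so rows that repeat a pose let the fingers close. It gives the time, the measured TCP pose, the force, the opening and the grip force at its end, in the units of the state.
- r.sense(): the state, without advancing time (a new reading comes with each control period).
- r.grab_frame(name): name is "scene" or "top" or "wrist"; returns the picture (420x560x3 uint8, red, green, blue); there is no depth.
- r.get_calibration(name): a dict with "fx", "fy", "cx", "cy" (pixels), "rvec" (rotation vector, rad) and "tvec" (3), from world to camera coordinates, as OpenCV has them. Camera axes: x right, y down, z forward; pixel columns grow to the right and rows downward; lengths in mm; the calibration is good to about 2 mm. A picture is of the moment at which its call begins: read the wrist's pose just before it. get_calibration takes no time and is no camera call; for the wrist camera it gives the pose at the moment of the call.
- r.sign_off(): hands the job in; it is judged then, once.
The state is a dict: "clock": time; "qpos": joint angles; "qvel": joint speeds; "joint_efforts": joint torques, N m; "eef_pos": TCP position; "tcp_rot": TCP orientation; "contact_force": force on the tool from outside, world axes, zero at the start; "wrist_torque": the same for the moment, N m; "opening": opening from 0.0 (shut) to 1.0 (fully open); "grasp_force": force on a finger pad.
Only numpy, scipy, OpenCV 4.12 (cv2) and the standard library are available. Lean on these libraries where they do the work, as an engineer would, in place of code of your own. Each camera call takes 0.05 s, during which the arm holds its last target. There are 200 camera calls.

## Working session

There is one attempt and no reset: what is moved stays moved. The work goes in short steps, Python scripts to look and compute and a tool call to move; the robot and the scene stay as the last step left them, time stands still between calls to the robot, and variables do not carry over. Pictures are saved under pics/ and viewed, at most 10 in all, crops included, and the job is handed in when it is done.

Besides the shell and the picture viewer there is one more tool, called after "Request:" as name([rows], argument=value, ...), one row to a line, values as JSON. carry_out: Moves the arm, as the interface text tells. Its arguments: {"type":"object","properties":{"targets":{"type":"array","items":{"type":"object","properties":{"dp":{"type":"array","items":{"type":"number"}},"yaw":{"type":"number"}}}},"fingers":{"type":"number"},"grip_force":{"type":"number"}},"required":["targets"]}

```bash
ls; mkdir -p pics; cat > h.py <<'E'
import numpy as np, cv2
from rig import r
def cal(n):
    c=r.get_calibration(n); K=np.array([[c['fx'],0,c['cx']],[0,c['fy'],c['cy']],[0,0,1]],float)
    R=cv2.Rodrigues(np.array(c['rvec'],float))[0]; return K,R,np.array(c['tvec'],float).ravel()
def ray(C,p):
    K,R,t=C; d=R.T@np.linalg.inv(K)@np.array([p[0],p[1],1.]); return -R.T@t,d/np.linalg.norm(d)
def plane(C,p,z):
    o,d=ray(C,p); return o+d*(z-o[2])/d[2]
def proj(C,P):
    K,R,t=C; q=K@(R@np.array(P,float)+t); return q[:2]/q[2]
def tri(C1,p1,C2,p2):
    o,d=ray(C1,p1);o2,d2=ray(C2,p2); s=np.linalg.lstsq(np.c_[d,-d2],o2-o,rcond=None)[0]
    a,b=o+d*s[0],o2+d2*s[1]; return (a+b)/2,np.linalg.norm(a-b)
def save(n,f): 
    im=r.grab_frame(n); cv2.imwrite(f,cv2.cvtColor(im,cv2.COLOR_RGB2BGR)); return im
E
python3 - <<'E'
from h import *
s=r.sense(); print({k:np.round(v,3).tolist() for k,v in s.items()}, r.tip_reach)
a=save('scene','pics/scene.png');b=save('top','pics/top.png')
for n in('scene','top'):
    K,R,t=cal(n); print(n,K[0,0],K[0,2],K[1,2],(-R.T@t).round(),R[2].round(3))
E
```

```text
pics
{'clock': 0.0, 'qpos': [1.274, 0.354, 1.634, -0.0, 1.155, -0.002], 'qvel': [0.001, -0.001, -0.0, -0.0, -0.001, -0.001], 'joint_efforts': [-0.005, -60.523, -34.206, -0.001, 0.01, 0.0], 'eef_pos': [181.464, 597.569, 238.542], 'tcp_rot': [-3.14, -0.0, 2.847], 'contact_force': [-0.1, -0.023, 0.774], 'wrist_torque': [-0.008, 0.063, -0.001], 'grasp_force': 0.0, 'opening': 1.001} 8.0
scene 494.4866723014832 285.03497839895397 213.80609124390404 [1433.  646.  935.] [-0.695 -0.393 -0.602]
top 486.6129893669869 274.4547808261311 214.21379346715017 [ 212.  116. 1547.] [ 0.188  0.009 -0.982]
```

View pics/scene.png

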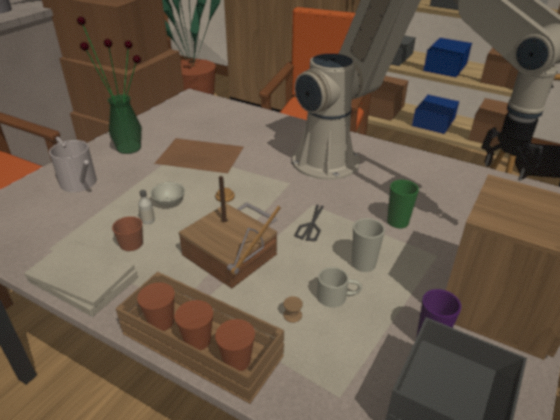

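View pics/top.png

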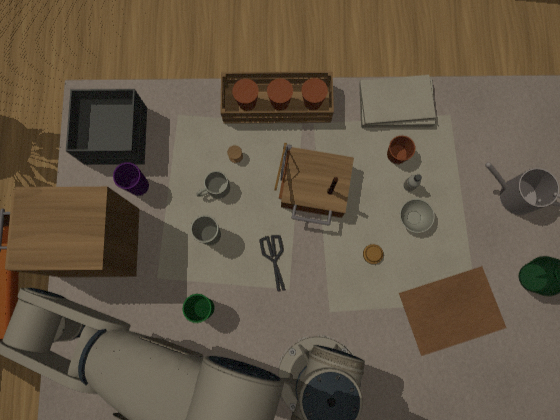

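The scene view shows the white jar at (367,245), with look-alikes: the green jar (402,205), the purple jar (440,315), the mug (333,288), and the vase and watering can at far left. In the top view the white jar is at (205,230), the green one at (198,308) and the purple one at (130,180). The peg is at scene (223,200) and top (332,186). I choose the white jar at (367,245)/(205,230) and the dark peg, and check them in a crop.

```bash
python3 - <<'E'
import cv2,numpy as np
a=cv2.imread('pics/scene.png');b=cv2.imread('pics/top.png')
A=cv2.resize(a[165:295,170:400],None,fx=3.47,fy=2.3*1.0,interpolation=3) if 0 else cv2.resize(a[165:285,170:400],(690,360),interpolation=cv2.INTER_CUBIC)
A=cv2.convertScaleAbs(A,alpha=1.6); 
B=cv2.convertScaleAbs(cv2.resize(b[135:255,185:385],(400,240),interpolation=cv2.INTER_CUBIC),alpha=1.6)
cv2.imwrite('pics/c1.png',A)
cv2.imwrite('pics/c2.png',cv2.convertScaleAbs(cv2.resize(b[135:255,180:380],(800,480),interpolation=cv2.INTER_CUBIC),alpha=1.7))
E
```

```text
(no output)
```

View pics/c1.png

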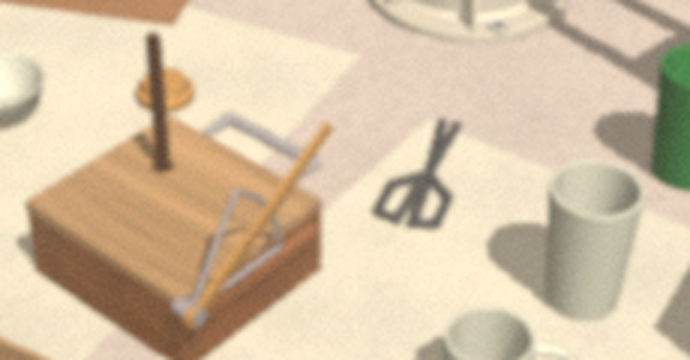

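View pics/c2.png

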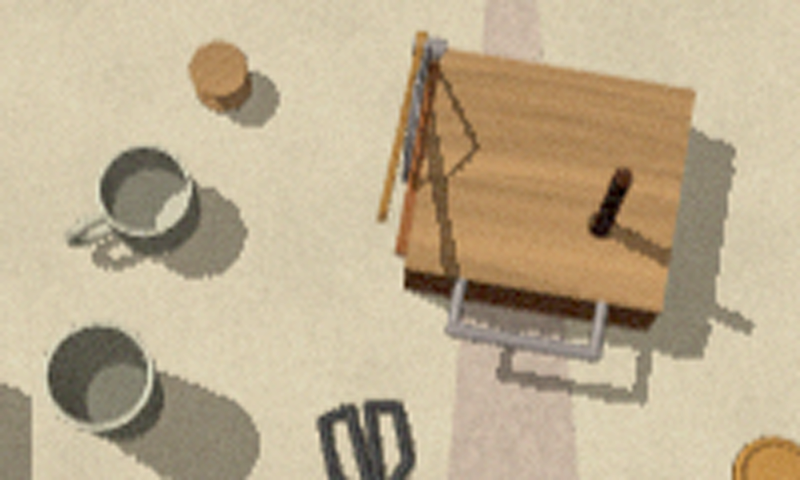

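The crops confirm the choice: dark peg through the cover (c1 base (163,168), top (153,37)), brass guide arm (c1 (188,318) to (326,127)), and the white open jar (c1 rim (595,190), c2 rim (101,376)). Now I measure.

```bash
python3 - <<'E'
from h import *
S,T=cal('scene'),cal('top')
c1=lambda u,v:(170+u/3-.33,165+v/3-.33); c2=lambda u,v:(180+u/4-.4,135+v/4-.4)
cor=np.array([plane(T,c2(*p),85)[:2] for p in[(440,52),(695,92),(661,310),(407,270)]])
print('cover corners top',cor.round(),cor.mean(0).round(1))
fx=(cor[0]+cor[1]-cor[2]-cor[3])/2; fy=(cor[0]+cor[3]-cor[1]-cor[2])/2
print(np.linalg.norm(fx),np.linalg.norm(fy),np.degrees(np.arctan2(fx[1],fx[0])),np.degrees(np.arctan2(-fy[0],fy[1])))
cs=np.array([plane(S,c1(*p),85)[:2] for p in[(28,203),(182,300),(320,200)]]); print('scene corners FR,FL,NL',cs.round())
a=tri(S,c1(153,37),T,c2(624,175)); b=tri(S,c1(163,166),T,c2(600,230)); print('peg top',a,'base',b)
print('base planes',plane(S,c1(163,166),85),plane(T,c2(600,228),85),'top',plane(T,c2(624,173),228),plane(S,c1(153,37),228))
g=tri(S,c1(326,127),T,c2(383,219)); h=tri(S,c1(188,316),T,c2(422,36)); print('guide',g,h)
d=g[0]-h[0]; print(np.linalg.norm(d),np.arctan2(d[2],np.linalg.norm(d[:2])))
print('jar',plane(T,c2(101,376),130),plane(S,c1(595,190),130),'foot floor',plane(T,c2(119,400),6))
print('handle ends',plane(T,c2(450,330),80),plane(T,c2(598,355),80), 'mug',plane(T,c2(148,190),70))
E
```

```text
cover corners top [[ 704.   81.]
 [ 670. -117.]
 [ 497.  -85.]
 [ 529.  109.]] [599.8  -3.1]
176.52639741302067 199.07582047765112 -9.660014343498766 -9.674826384235937
scene corners FR,FL,NL [[ 672. -113.]
 [ 706.   80.]
 [ 533.  111.]]
peg top (array([564.50427311, -41.80746841, 227.30665108]), np.float64(2.3206372335009813)) base (array([561.13901732, -41.80840278,  81.48826712]), np.float64(2.613329564113179))
base planes [565.07275096 -40.30507923  85.        ] [561.20051828 -40.32708045  85.        ] top [566.39156208 -42.77847501 228.        ] [565.12583496 -39.89301846 228.        ]
guide (array([546.40033246, 125.67117392, 180.68303177]), np.float64(1.106924909332001)) (array([718.03860028,  94.94042556,  83.54798233]), np.float64(1.0628480941589218))
199.59782489324792 0.5082553230826173
jar [440.9350628  335.26303021 130.        ] [446.8776266  338.24614768 130.        ] foot floor [441.42722642 339.5559935    6.        ]
handle ends [482.97310783  76.00706494  80.        ] [462.80454513 -36.74277437  80.        ] mug [597.92005488 310.91865871  70.        ]
```

```bash
cat >> h.py <<'E'
def go(P,psi=None):
    s=r.sense(); R=cv2.Rodrigues(np.zeros(3))[0]
    from scipy.spatial.transform import Rotation as Ro
    R=Ro.from_euler('xyz',s['tcp_rot']).as_matrix(); y=np.degrees(s['tcp_rot'][2])
    dy=0 if psi is None else (y-psi+180)%360-180
    print('t',round(float(s['clock']),2),'tcp',np.round(s['eef_pos'],1),'rot',np.round(s['tcp_rot'],3),'open',round(float(s['opening']),3),'F',np.round(s['contact_force'],1))
    print('dp',np.round(R.T@(np.array(P,float)-s['eef_pos']),1),'yaw',round(float(dy),1))
E
python3 -c "
from h import *
go([564.5,-41,290],80.3)"
```

```text
t 0.1 tcp [181.5 597.6 238.6] rot [-3.14   0.     2.847] open 1.003 F [0.2 0.2 0.7]
dp [-552.1 -499.8  -50.7] yaw 82.8
```

Request:
carry_out([
  {"dp": [-30,-25,-50],"yaw": 5},
  {"dp": [-80,-70,-50],"yaw": 14},
  {"dp": [-130,-118,-50],"yaw": 23},
  {"dp": [-178,-161,-50],"yaw": 32},
  {"dp": [-225,-203,-50],"yaw": 41},
  {"dp": [-271,-245,-50],"yaw": 50},
  {"dp": [-317,-287,-50],"yaw": 59},
  {"dp": [-363,-329,-50],"yaw": 66},
  {"dp": [-409,-371,-50],"yaw": 72},
  {"dp": [-455,-413,-50],"yaw": 78},
  {"dp": [-501,-455,-50],"yaw": 83},
  {"dp": [-535,-486,-50],"yaw": 83},
], fingers=0.2)

```text
clock: 1.6
eef_pos: [553.0, -24.6, 289.1]
tcp_rot: [-3.141, -0.0, 1.396]
contact_force: [-0.4, 1.5, -0.8]
opening: 0.606
grasp_force: 0.0
```

```bash
python3 - <<'E'
from h import *
go([564.5,-41,290],80.3)
im=save('wrist','pics/w1.png'); K,R,t=cal('wrist'); print((-R.T@t).round(),R[2].round(2))
for n,P in dict(pegtop=(564.5,-41,228),pegbase=(564.5,-41,85),hand=(473,20,80)).items(): print(n,proj((K,R,t),P).round())
E
```

```text
t 1.6 tcp [553.  -24.6 289.1] rot [-3.141 -0.     1.396] open 0.606 F [-0.4  1.5 -0.8]
dp [-14.2  14.2  -0.9] yaw -0.3
[571.  54. 423.] [-0.05 -0.33 -0.94]
pegtop [296. 245.]
pegbase [290. 192.]
hand [203. 154.]
```

View pics/w1.png

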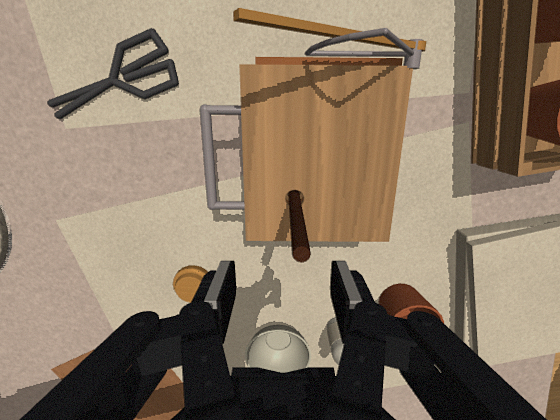

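The wrist view shows the peg from its base (295,195) to the centre of its top (302,255), the handle bar from (207,108) to (211,205), and the guide arm from (237,14) to (422,45). I refine with rays.

```bash
python3 - <<'E'
from h import *
W,S,T=cal('wrist'),cal('scene'),cal('top')
print('peg',plane(W,(302.5,255),228),plane(W,(295,194),85))
print('cover corners',[plane(W,p,85).round(1) for p in[(241,66),(412,68),(389,241),(245,241)]])
print('handle',[plane(W,p,80).round(1) for p in[(207,108),(211,205)]])
c1=lambda u,v:(170+u/3-.33,165+v/3-.33); c2=lambda u,v:(180+u/4-.4,135+v/4-.4)
for nm,C,f in(('S',S,c1(326,127)),('T',T,c2(383,219))): print('tip W+',nm,tri(W,(235,15),C,f))
for nm,C,f in(('S',S,c1(188,316)),('T',T,c2(422,36))): print('piv W+',nm,tri(W,(423,45),C,f))
go([564.5,-41,182])
E
```

```text
peg [568.20005312 -49.59297638 228.        ] [569.66106353 -43.86615399  85.        ]
cover corners [array([536.7, 101.4,  85. ]), array([710.9,  68.8,  85. ]), array([ 676.1, -125. ,   85. ]), array([498.1, -93.3,  85. ])]
handle [array([490.5,  68. ,  80. ]), array([466.6, -41.2,  80. ])]
tip W+ S (array([547.55777934, 122.80848801, 179.39659728]), np.float64(5.28349496905654))
tip W+ T (array([548.87852151, 125.32677399, 166.23013374]), np.float64(2.4405400754821183))
piv W+ S (array([720.56927616,  91.46809812,  84.59951529]), np.float64(7.693940278368459))
piv W+ T (array([726.44578917,  92.47021922,  68.37023511]), np.float64(8.450938158597438))
t 1.65 tcp [556.1 -29.8 289.1] rot [3.139e+00 3.000e-03 1.396e+00] open 0.6 F [ 1.9 -4.5  0.1]
dp [ -9.2   9.9 107.2] yaw 0.0
```

The wrist pose was still moving between the picture and its calibration (about +3, -5 mm). Corrected, the peg lies at about (565,-41.5). I move over it and let the arm settle.

Request:
carry_out([
  {"dp": [-8,8,0],"yaw": 0},
  {"dp": [-16,16,0],"yaw": 0},
  {"dp": [-16,16,0],"yaw": 0},
  {"dp": [-16,16,0],"yaw": 0},
])

```text
clock: 2.15
eef_pos: [565.0, -40.1, 289.3]
tcp_rot: [-3.141, -0.0, 1.399]
contact_force: [0.4, -0.2, -0.1]
opening: 0.6
grasp_force: 0.0
```

```bash
python3 - <<'E'
from h import *
go([565,-41.5,182],80)
W=cal('wrist'); im=save('wrist','pics/w2.png'); go([565,-41.5,182])
# dark peg mask
hsv=cv2.cvtColor(im,cv2.COLOR_RGB2HSV)
m=((im.max(2)<75)&(im[:,:,0]>im[:,:,2]+12)).astype(np.uint8)
x0,y0=proj(W,(565,-41.5,228)); print('pred top',x0,y0,'base',proj(W,(565,-41.5,85)))
n,l,st,c=cv2.connectedComponentsWithStats(m)
for i in range(1,n):
    if st[i,4]>150: print(st[i],c[i].round())
E
```

```text
t 2.15 tcp [565.  -40.1 289.3] rot [-3.141 -0.     1.399] open 0.6 F [ 0.4 -0.2 -0.1]
dp [ -1.4   0.3 107.3] yaw 0.2
t 2.2 tcp [565.  -40.1 289.4] rot [-3.141 -0.     1.399] open 0.602 F [ 0.7 -0.4  0.4]
dp [ -1.4   0.3 107.4] yaw 0.0
pred top 282.32655596791824 235.29132234964032 base [282.48950867 186.27078173]
[222   0 100  20 334] [273.   9.]
[463   0   6 155 286] [465.  77.]
[ 468    0   24  159 2653] [479.  76.]
[ 488    0   32  165 3453] [503.  79.]
[ 524    0   36   32 1045] [542.  15.]
[332  19  57  15 157] [359.  26.]
[ 516   67   44   71 1890] [536. 100.]
[272 179  19  67 955] [281. 214.]
[448 272   8  45 172] [452. 294.]
[370 278  22  30 285] [379. 294.]
[403 300  29  15 229] [417. 306.]
```

The peg lies within 1 px of the prediction in the settled view. I descend and close.

Request:
carry_out([
  {"dp": [-1,0,40],"yaw": 0},
  {"dp": [-1,0,75],"yaw": 0},
  {"dp": [-1,0,100],"yaw": 0},
  {"dp": [-1,0,107],"yaw": 0},
  {"dp": [-1,0,107],"yaw": 0},
])

```text
clock: 2.82
eef_pos: [565.2, -41.6, 182.6]
tcp_rot: [-3.142, -0.0, 1.399]
contact_force: [0.0, 0.5, 0.2]
opening: 0.599
grasp_force: 0.0
```

Request:
carry_out([
  {"dp": [0,0,0],"yaw": 0},
  {"dp": [0,0,0],"yaw": 0},
  {"dp": [0,0,0],"yaw": 0},
  {"dp": [0,0,0],"yaw": 0},
  {"dp": [0,0,0],"yaw": 0},
], fingers=-1, grip_force=30)

```text
clock: 3.45
eef_pos: [565.5, -42.0, 183.3]
tcp_rot: [3.141, -0.0, 1.398]
contact_force: [-0.5, 0.6, 6.2]
opening: 0.156
grasp_force: 29.2
```

Request:
carry_out([
  {"dp": [0,0,-8],"yaw": 0},
  {"dp": [0,0,-25],"yaw": 0},
  {"dp": [0,0,-45],"yaw": 0},
  {"dp": [0,0,-70],"yaw": 0},
  {"dp": [0,0,-100],"yaw": 0},
  {"dp": [0,0,-135],"yaw": 0},
  {"dp": [0,0,-165],"yaw": 0},
  {"dp": [0,0,-185],"yaw": 0},
  {"dp": [0,0,-190],"yaw": 0},
  {"dp": [0,0,-190],"yaw": 0},
])

```text
clock: 4.7
eef_pos: [565.0, -41.9, 372.5]
tcp_rot: [3.141, -0.0, 1.398]
contact_force: [0.6, 0.5, -0.7]
opening: 0.15
grasp_force: 29.5
```

```bash
python3 - <<'E'
from h import *
go([443,337,372])
S,T=cal('scene'),cal('top'); a=save('scene','pics/s2.png'); b=save('top','pics/t2.png')
# jar by white mask: rim centre
J=(443,337,130)
for C in(S,T): print(proj(C,J),proj(C,(443,337,0)))
s=r.sense()['eef_pos']
for z in(11,-174): print(z,proj(S,s+[0,0,z]),proj(S,(s[0],s[1],198)))
A=cv2.resize(a[100:310,150:430],(800,600)); cv2.imwrite('pics/s2c.png',cv2.convertScaleAbs(A[:,:,::-1],alpha=1.6))
E
```

```text
t 4.7 tcp [565.  -41.9 372.5] rot [ 3.141 -0.     1.398] open 0.15 F [ 0.6  0.5 -0.7]
dp [ 352.3 -185.3    0.4] yaw 0.0
[368.12669692 227.05450988] [362.86795206 263.68228793]
[204.27800367 227.91301377] [210.41815632 234.3842172 ]
11 [215.83123454 123.32580607] [220.90534684 186.20983537]
-174 [220.91955028 186.38586008] [220.90534684 186.20983537]
```

View pics/s2c.png

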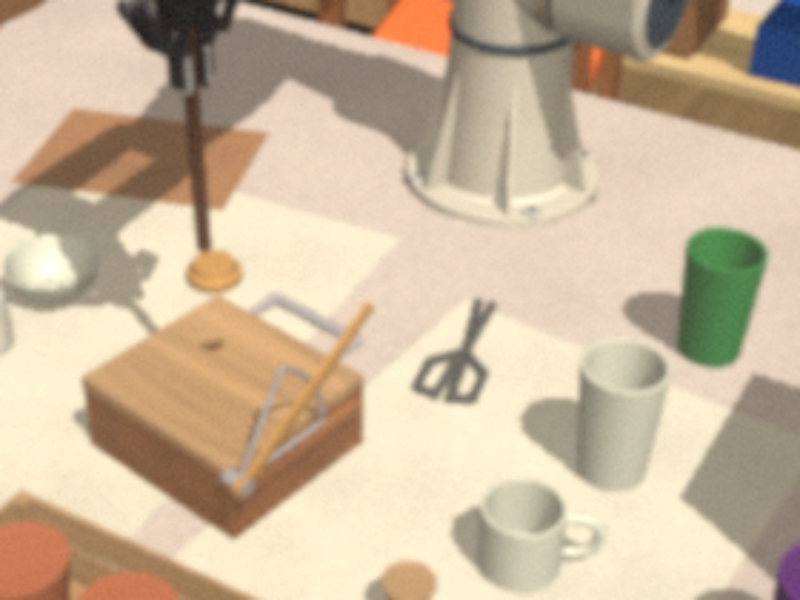

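The peg is out and hanging straight (foot at crop (205,245)); the jar rim is at crop (623,368), as predicted. I carry it to the jar.

Request:
carry_out([
  {"dp": [18,-9,-8],"yaw": 0},
  {"dp": [53,-28,-15],"yaw": 0},
  {"dp": [97,-51,-15],"yaw": 0},
  {"dp": [141,-74,-15],"yaw": 0},
  {"dp": [185,-97,-15],"yaw": 0},
  {"dp": [229,-120,-15],"yaw": 0},
  {"dp": [273,-143,-15],"yaw": 0},
  {"dp": [313,-164,-15],"yaw": 0},
  {"dp": [340,-179,-10],"yaw": 0},
  {"dp": [352,-185,0],"yaw": 0},
  {"dp": [352,-185,0],"yaw": 0},
  {"dp": [352,-185,0],"yaw": 0},
])

```text
clock: 6.3
eef_pos: [443.6, 335.8, 372.2]
tcp_rot: [-3.142, 0.001, 1.398]
contact_force: [-1.1, -0.1, 0.3]
opening: 0.154
grasp_force: 29.5
```

```bash
python3 - <<'E'
from h import *
go([443.5,337,183])
S,T=cal('scene'),cal('top'); a=save('scene','pics/s3.png'); b=save('top','pics/t3.png')
p=r.sense()['eef_pos']; print('foot pred',proj(S,p-[0,0,175]))
A=cv2.resize(a[120:295,290:430],(480,600)); cv2.imwrite('pics/s3c.png',cv2.convertScaleAbs(A[:,:,::-1],alpha=1.6))
E
```

```text
t 6.3 tcp [443.6 335.8 372.2] rot [-3.142e+00  1.000e-03  1.398e+00] open 0.154 F [-1.1 -0.1  0.3]
dp [  1.3  -0.3 189.2] yaw 0.0
foot pred [370.52252375 206.21845356]
```

View pics/s3c.png

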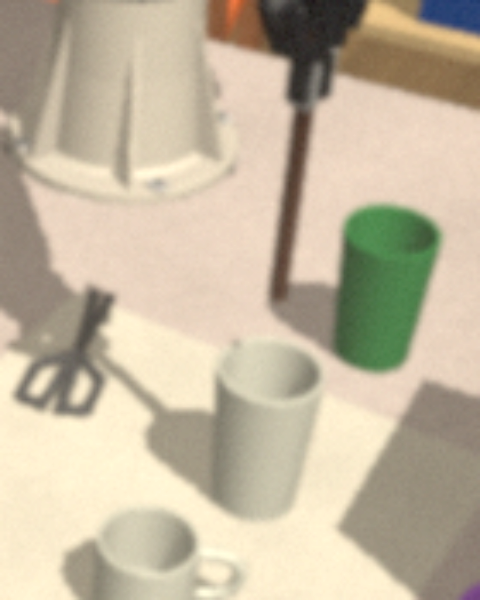

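The peg foot is at crop (277,298), straight above the jar rim centre (268,372), matching the prediction. I lower it.

Request:
carry_out([
  {"dp": [0,0,15],"yaw": 0},
  {"dp": [0,0,45],"yaw": 0},
  {"dp": [1,0,85],"yaw": 0},
  {"dp": [1,0,125],"yaw": 0},
  {"dp": [1,0,155],"yaw": 0},
  {"dp": [1,0,175],"yaw": 0},
  {"dp": [1,0,184],"yaw": 0},
  {"dp": [1,0,186],"yaw": 0},
  {"dp": [1,0,186],"yaw": 0},
  {"dp": [1,0,186],"yaw": 0},
])

```text
clock: 7.65
eef_pos: [444.0, 337.9, 187.1]
tcp_rot: [3.141, -0.001, 1.398]
contact_force: [-0.5, 0.1, 0.3]
opening: 0.155
grasp_force: 29.5
```

Request:
carry_out([
  {"dp": [0,0,0],"yaw": 0},
  {"dp": [0,0,0],"yaw": 0},
  {"dp": [0,0,0],"yaw": 0},
  {"dp": [0,0,0],"yaw": 0},
  {"dp": [0,0,0],"yaw": 0},
], fingers=0.9)

```text
clock: 8.28
eef_pos: [443.5, 337.6, 186.3]
tcp_rot: [-3.142, 0.0, 1.398]
contact_force: [0.6, 0.5, -0.5]
opening: 0.95
grasp_force: 0.0
```

Request:
carry_out([
  {"dp": [0,0,-10],"yaw": 0},
  {"dp": [0,0,-30],"yaw": 0},
  {"dp": [0,0,-60],"yaw": 0},
  {"dp": [0,0,-100],"yaw": 0},
  {"dp": [0,0,-140],"yaw": 0},
  {"dp": [0,0,-140],"yaw": 0},
  {"dp": [0,0,-140],"yaw": 0},
])

```text
clock: 9.15
eef_pos: [443.3, 337.4, 326.2]
tcp_rot: [3.142, 0.0, 1.398]
contact_force: [0.3, -0.5, -0.1]
opening: 0.953
grasp_force: 0.0
```

```bash
python3 - <<'E'
from h import *
go([473,20,250])
a=save('scene','pics/s4.png'); b=save('top','pics/t4.png'); w=save('wrist','pics/w4.png')
A=cv2.resize(a[150:290,310:430],(480,560))
B=cv2.resize(w[120:400,150:430],(310,310)) ; A=cv2.copyMakeBorder(A,0,0,0,310,0); A[:310,480:]=B
cv2.imwrite('pics/s4c.png',cv2.convertScaleAbs(A[:,:,::-1],alpha=1.6))
E
```

```text
t 9.15 tcp [443.3 337.4 326.2] rot [3.142 0.    1.398] open 0.953 F [ 0.3 -0.5 -0.1]
dp [-307.6   83.8   76.2] yaw 0.0
```

View pics/s4c.png

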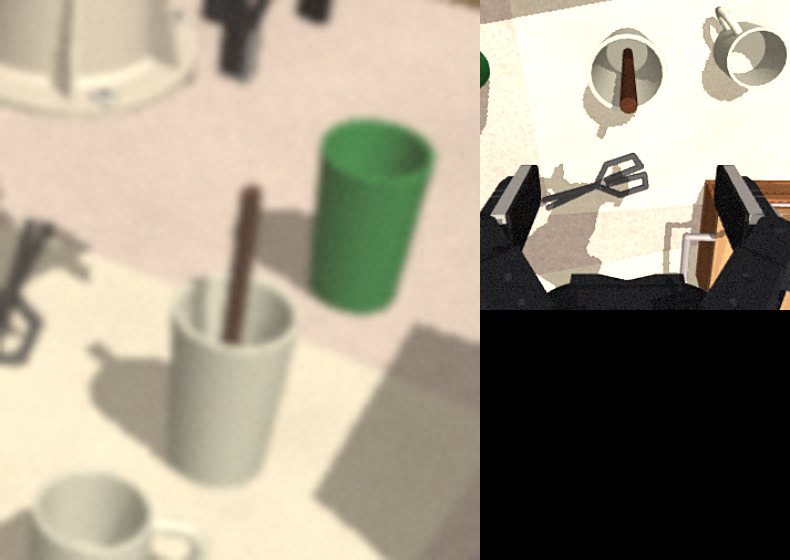

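The peg stands in the jar (foot centred, top at crop (250,188)), let go, with the jar upright and the cover shut. Next is the handle at about (473,20,80).

Request:
carry_out([
  {"dp": [-20,5,0],"yaw": 0},
  {"dp": [-60,16,0],"yaw": 0},
  {"dp": [-110,30,0],"yaw": 0},
  {"dp": [-160,44,15],"yaw": 0},
  {"dp": [-210,57,35],"yaw": 0},
  {"dp": [-260,71,55],"yaw": 0},
  {"dp": [-295,80,70],"yaw": 0},
  {"dp": [-307,84,96],"yaw": 0},
  {"dp": [-307,84,116],"yaw": 0},
  {"dp": [-307,84,116],"yaw": 0},
  {"dp": [-307,84,116],"yaw": 0},
], fingers=-0.2)

```text
clock: 10.68
eef_pos: [473.6, 20.5, 210.8]
tcp_rot: [3.141, 0.0, 1.398]
contact_force: [0.6, -0.0, -0.2]
opening: 0.395
grasp_force: 0.0
```

```bash
python3 - <<'E'
from h import *
go([473,20,70],80.3)
W=cal('wrist'); w=save('wrist','pics/w5.png')
for y in(-45,-35,0,35,45): 
    c,s=np.cos(np.radians(-9.7)),np.sin(np.radians(-9.7)); print(y,proj(W,(601+c*-130-s*y,-2+s*-130+c*y,80)).round(1))
cv2.imwrite('pics/w5b.png',cv2.convertScaleAbs(w[:,:,::-1],alpha=1.3))
E
```

```text
t 10.68 tcp [473.6  20.5 210.8] rot [3.141 0.    1.398] open 0.395 F [ 0.6 -0.  -0.2]
dp [ -0.6  -0.6 140.8] yaw -0.2
-45 [281.6 248. ]
-35 [281.6 238.8]
0 [281.4 204.8]
35 [281.2 167.8]
45 [281.2 156.7]
```

View pics/w5b.png

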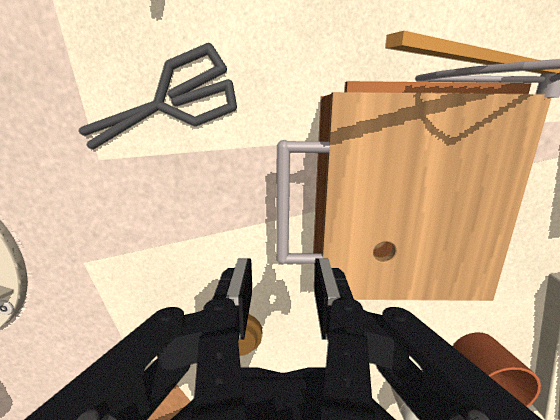

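The bar is at column 283 (predicted 281), rows 147 to 258, parallel to the pads: 1–2 mm towards the hinge, fine. The guide tip is at (392,41). Now I measure the guide's angle using its known plane, y_box = 118.

```bash
python3 - <<'E'
from h import *
a=np.radians(-9.7); Rb=np.array([[np.cos(a),-np.sin(a),0],[np.sin(a),np.cos(a),0],[0,0,1]]); o=np.array([601,-2,0.])
def onp(C,p,y):
    c,d=ray(C,p); c=Rb.T@(c-o); d=Rb.T@d; return c+d*(y-c[1])/d[1]
def strip(n,f,roi):
    im=cv2.imread(f); h=cv2.cvtColor(im,cv2.COLOR_BGR2HSV); x,y,X,Y=roi
    m=np.zeros(h.shape[:2],np.uint8); m[y:Y,x:X]=((h[...,0]>10)&(h[...,0]<24)&(h[...,1]>135)&(h[...,2]>100))[y:Y,x:X]*1
    k,l,st,c=cv2.connectedComponentsWithStats(m); i=1+st[1:,4].argmax(); v,u=np.nonzero(l==i)
    print(n,st[i]); pts=np.c_[u,v].astype(np.float32)
    vx,vy,x0,y0=cv2.fitLine(pts,cv2.DIST_HUBER,0,.01,.01).ravel(); t=(pts-[x0,y0])@[vx,vy]
    return [(x0+vx*k,y0+vy*k) for k in(t.min()+1,t.max()-1)]
H=np.array([90,75])
for n,f,roi in(('scene','pics/scene.png',(225,200,285,275)),('scene','pics/s2.png',(225,200,285,275)),('wrist','pics/w5.png',(380,25,560,90))):
    C=cal(n); e=strip(n,f,roi); print(np.round(e,1))
    for y in(118,121):
        P=[onp(C,p,y) for p in e]; P.sort(key=lambda p:p[2]); d=P[1]-P[0]
        print(y,[p.round(1).tolist() for p in P],'slope',np.arctan2(d[2],-d[0]).round(3),'tip angle',np.arctan2(P[1][2]-75,90-P[1][0]).round(3),np.hypot(P[1][2]-75,90-P[1][0]).round())
E
```

```text
scene [237 245  17  21  53]
[[238.  264.5]
 [251.7 245.3]]
118 [[81.9, 118.0, 91.8], [30.7, 118.0, 121.1]] slope 0.519 tip angle 0.66 75.0
121 [[84.8, 121.0, 95.6], [33.7, 121.0, 124.8]] slope 0.519 tip angle 0.724 75.0
scene [237 243  17  24  54]
[[238.  264.8]
 [252.5 243.9]]
118 [[81.9, 118.0, 90.6], [27.5, 118.0, 123.8]] slope 0.548 tip angle 0.663 79.0
121 [[84.7, 121.0, 94.5], [30.6, 121.0, 127.5]] slope 0.548 tip angle 0.724 79.0
wrist [ 386   31  150   32 1705]
[[387.8  36.5]
 [533.6  61.3]]
118 [[56.9, 118.0, 103.4], [-77.9, 118.0, 184.3]] slope 0.541 tip angle 0.577 200.0
121 [[73.9, 121.0, 81.1], [-73.2, 121.0, 169.5]] slope 0.541 tip angle 0.525 189.0
```

Request:
carry_out([
  {"dp": [0,1,40],"yaw": 0},
  {"dp": [0,1,85],"yaw": 0},
  {"dp": [0,1,115],"yaw": 0},
  {"dp": [0,1,134],"yaw": 0},
  {"dp": [0,1,141],"yaw": 0},
  {"dp": [0,1,141],"yaw": 0},
  {"dp": [0,1,141],"yaw": 0},
])

```text
clock: 11.6
eef_pos: [475.3, 20.7, 70.2]
tcp_rot: [3.14, -0.0, 1.398]
contact_force: [-0.7, -0.6, -0.2]
opening: 0.402
grasp_force: 0.0
```

Request:
carry_out([
  {"dp": [0,0,0],"yaw": 0},
  {"dp": [0,0,0],"yaw": 0},
  {"dp": [0,0,0],"yaw": 0},
  {"dp": [0,0,0],"yaw": 0},
], fingers=-1, grip_force=30)

```text
clock: 12.1
eef_pos: [473.7, 20.8, 70.0]
tcp_rot: [-3.14, -0.0, 1.398]
contact_force: [-4.9, 2.9, 10.4]
opening: 0.125
grasp_force: 29.2
```

```bash
python3 - <<'E'
from h import *
go([473,20,70],80.1)
a0=np.arctan2(5,220); L=np.hypot(220,5)
for th in np.arange(.05,.56,.04).round(2).tolist()+[.53]: print(th,'forward(tool y)',round(220-L*np.cos(th+a0),1),'up',round(L*np.sin(th+a0)-5,1))
E
```

```text
t 12.1 tcp [473.7  20.8  70. ] rot [-3.14  -0.     1.398] open 0.125 F [-4.9  2.9 10.4]
dp [-0.9 -0.5 -0. ] yaw -0.0
0.05 forward(tool y) 0.5 up 11.0
0.09 forward(tool y) 1.3 up 19.8
0.13 forward(tool y) 2.5 up 28.5
0.17 forward(tool y) 4.0 up 37.1
0.21 forward(tool y) 5.9 up 45.8
0.25 forward(tool y) 8.1 up 54.3
0.29 forward(tool y) 10.6 up 62.7
0.33 forward(tool y) 13.5 up 71.0
0.37 forward(tool y) 16.7 up 79.2
0.41 forward(tool y) 20.2 up 87.3
0.45 forward(tool y) 24.1 up 95.2
0.49 forward(tool y) 28.2 up 102.9
0.53 forward(tool y) 32.7 up 110.5
0.53 forward(tool y) 32.7 up 110.5
```

Request:
carry_out([
  {"dp": [0,0,-11],"yaw": 0},
  {"dp": [0,1,-20],"yaw": 0},
  {"dp": [0,2,-29],"yaw": 0},
  {"dp": [0,4,-37],"yaw": 0},
  {"dp": [0,6,-46],"yaw": 0},
  {"dp": [0,8,-54],"yaw": 0},
  {"dp": [0,10,-63],"yaw": 0},
  {"dp": [0,13,-71],"yaw": 0},
  {"dp": [0,16,-79],"yaw": 0},
  {"dp": [0,20,-87],"yaw": 0},
  {"dp": [0,24,-95],"yaw": 0},
  {"dp": [0,28,-103],"yaw": 0},
])

```text
clock: 13.6
eef_pos: [499.7, 16.0, 172.4]
tcp_rot: [-3.136, 0.0, 1.398]
contact_force: [-8.9, 3.4, 2.8]
opening: 0.123
grasp_force: 29.2
```

Request:
carry_out([
  {"dp": [0,2,-4],"yaw": 0},
  {"dp": [0,4,-8],"yaw": 0},
  {"dp": [0,4,-8],"yaw": 0},
  {"dp": [0,4,-8],"yaw": 0},
])

```text
clock: 14.1
eef_pos: [504.0, 15.2, 180.4]
tcp_rot: [-3.137, 0.0, 1.398]
contact_force: [-8.9, 2.5, 3.4]
opening: 0.125
grasp_force: 29.3
```

```bash
python3 - <<'E'
from h import *
go([473,20,70],80.1)
a=save('scene','pics/s6.png')
A=cv2.resize(a[160:310,165:365],(800,600),interpolation=cv2.INTER_CUBIC)
cv2.imwrite('pics/s6c.png',cv2.convertScaleAbs(A[:,:,::-1],alpha=1.6))
E
```

```text
t 14.1 tcp [504.   15.2 180.4] rot [-3.137  0.     1.398] open 0.125 F [-8.9  2.5  3.4]
dp [ -0.5 -30.9 110.5] yaw -0.0
```

View pics/s6c.png

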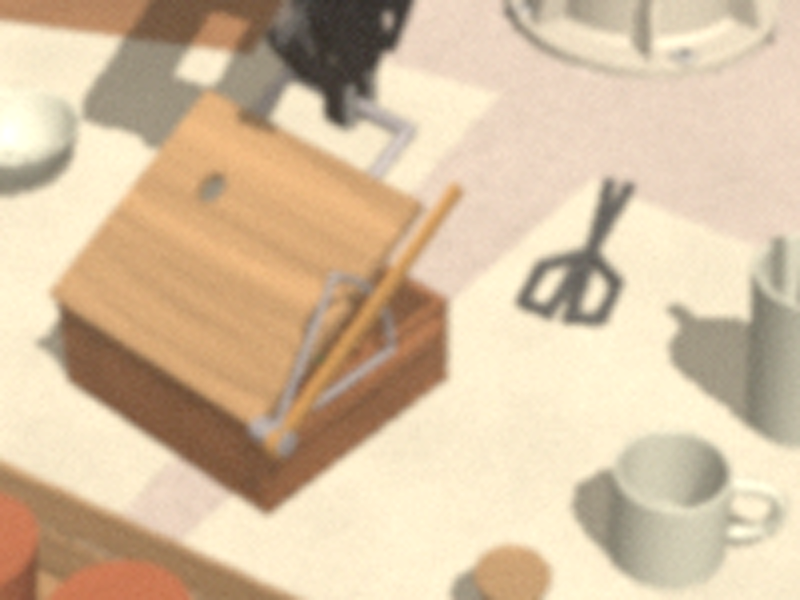

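The cover is raised, gripped at the handle (365,110). Its left edge runs (57,293)→(207,93), its right edge (270,430)→(420,205), and the guide (275,440)→(457,188); they look nearly parallel. The cover's known angle (0.53 from the handle's rise) calibrates the slope measurement.

```bash
python3 - <<'E'
from h import *
a=np.radians(-9.7); Rb=np.array([[np.cos(a),-np.sin(a),0],[np.sin(a),np.cos(a),0],[0,0,1]]); o=np.array([601,-2,0.])
S=cal('scene')
def onp(C,p,y):
    c,d=ray(C,p); c=Rb.T@(c-o); d=Rb.T@d; return c+d*(y-c[1])/d[1]
im=cv2.imread('pics/s6.png').astype(np.float32); im=cv2.GaussianBlur(im,(3,3),0)
# guide centreline: brass saturation (R-B) profile along rows
def centre(roi_pts,hw=5):
    p,q=np.array(roi_pts[0],float),np.array(roi_pts[1],float); d=(q-p)/np.linalg.norm(q-p); n=np.array([-d[1],d[0]]); out=[]
    sat=im[...,2]-im[...,0]
    for k in np.linspace(.05,.95,30):
        c=p+(q-p)*k; s=np.arange(-hw,hw+.1,.25); X=c+s[:,None]*n
        pr=cv2.remap(sat,X[:,:1].astype(np.float32),X[:,1:].astype(np.float32),1).ravel(); w=np.clip(pr-np.percentile(pr,60),0,None)
        out.append(c+n*(w@s)/w.sum())
    return np.array(out,np.float32)
f=lambda u,v:(165+u/4-.4,160+v/4-.4)
for lo in(.0,.35,.5):   # portion nearer the tip has plain background
    p=np.array(f(275,438)); q=np.array(f(457,190)); L=centre((p+(q-p)*lo,q),3)
    vx,vy,x0,y0=cv2.fitLine(L,cv2.DIST_HUBER,0,.01,.01).ravel()
    e=[onp(S,(x0+k*vx,y0+k*vy),118) for k in(-15,15)]; d=e[1]-e[0]; print('guide',lo,abs(np.arctan2(d[2],-d[0])) if d[2]*d[0]<0 else d, (vx,vy))
for nm,y,p,q in(('L',-100,(57,293),(207,93)),('R',100,(270,430),(420,205)),('Gmanual',118,(275,440),(457,188))):
    A,B=onp(S,f(*p),y),onp(S,f(*q),y); d=B-A; print(nm,A.round(),B.round(),np.arctan2(d[2],-d[0]).round(3),np.hypot(d[0],d[2]).round())
E
```

```text
guide 0.0 0.5247447893545665 (np.float32(0.5775466), np.float32(-0.81635773))
guide 0.35 0.5239701512121956 (np.float32(0.57788664), np.float32(-0.81611705))
guide 0.5 0.5285775183846313 (np.float32(0.57582426), np.float32(-0.8175735))
L [  87. -100.   81.] [ -62. -100.  169.] 0.53 173.0
R [ 86. 100.  75.] [-59. 100. 169.] 0.579 173.0
Gmanual [ 99. 118.  87.] [-75. 118. 183.] 0.507 199.0
```

Guide at 0.525, cover at 0.53: well within 0.07. I hand it in.

```bash
python3 -c "
from h import *
s=r.sense(); print(s['qvel'].round(3) if hasattr(s['qvel'],'round') else s['qvel'], s['grasp_force']); print(r.sign_off())"
```

```text
[ 0.002  0.001  0.001 -0.001  0.    -0.001] 29.341700077056885
the job is handed in; nothing more can be done
None
```

The peg stands let go in the white jar, and the gripper is holding the cover still at about 0.53 rad against the guide arm's measured 0.525 rad; I handed the job in at about 14 s, but no verdict came back.

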